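# Warm the tasting sample in the sprung cradle

## Robot

A 6-joint arm with a two-finger parallel gripper is mounted at the origin on the work surface. World frame = base frame: x ahead of the robot, y to its left, z up, the work surface at z = 0. Lengths are in mm, angles in degrees, forces in N, time in s.
With the tool pointing down it reaches from about 300 to 850 mm from the base axis. Payload 4.2 kg.
Tool frame: the origin (TCP) lies between the finger pads; the fingertips stand 22 mm ahead of it and the grasp point (between the pads) lies 3 mm ahead of it; z points along the fingers, y is the direction in which the jaws open and shut (so a half turn about z gives the same grasp; the last joint's range is limited). The gripper opens to 91 mm and grips with 3 to 60 N. Pads are 32 mm wide; open, the fingers measure 118 mm over their backs; the gripper's body (76 mm by 178 mm) begins 60 mm behind the grasp point.
Start: joints at [74.141, 18.312, 89.639, -0, 72.044, -1.146], TCP at [146.043, 556.158, 235.976] pointing down, gripper open.
Joint ranges: [-177.97, 177.97], [-48.28, 115.42], [12.27, 149.76], [-77.06, 257.06], [2.81, 150.46], [-146.56, 146.56]. Speed limits (degrees/s): [147.25, 147.25, 180, 180, 180, 180].

## Interface

Orientations are given as [roll, pitch, yaw] about the fixed x, y, z axes, in that order (R = Rz(yaw) Ry(pitch) Rx(roll)).
In Python, from workcell import telemetry, cams, env gives the robot as it stands.
- The arm moves only by the shell command python3 -m inch 'ROWS' [FORCE]. ROWS is JSON, a list of rows, each an object of numbers: "x", "y", "z": the shift along the tool's x, y, z in cm; "yaw": the turn about the tool's z in units of 5 degrees (1.0 is 5 degrees); "gripper": the gripper's target within -1 to 1 (fully open at 1, half-way at 0, shut at -1). A call has 1 to 12 rows; each row shifts and turns the commanded pose from where the row before left it, along the tool's axes as they then stand; what a row does not reach is not made up. A row lasts 1/12 s, in which the tool goes at most 41.7 mm and 7.16 degrees, less where a joint would pass 70% of its speed; a pose out of reach is approached as far as the arm can. A call is refused whole if a number of a shift passes 4.17 or a number of a turn 1, either way. A call with a gripper value outside its range is refused whole. The fingers move at their own pace and stop on an object; FORCE is the grip in N (left out, the last holds). Time passes only in rows, so rows that do not move let the fingers close. It gives the time, the measured TCP pose, the force and the opening at its end, in the units of the state.
- telemetry.state(): the state, without advancing time (a new reading comes with each control period).
- cams.grab_frame(name): name is "scene" or "side" or "wrist"; returns a dict with "pixels" (400x640x3 uint8, red, green, blue), "mtx" (3x3 intrinsics, pixels), "rvec" (rotation vector, rad) and "tvec" (3), from world to camera coordinates, as OpenCV has them. Camera axes: x right, y down, z forward; pixel columns grow to the right and rows downward; lengths in mm; the calibration is good to about 2 mm. A picture is of the moment at which its call begins. There is no depth.
- env.job_done(): hands the job in, once; it reports no verdict.
The state is a dict: "time_s": time; "qpos": joint angles; "qvel": joint speeds; "effort": joint torques, N m; "ee_pos": TCP position; "ee_rot": TCP orientation; "force": force on the tool from outside, world axes, zero at the start; "torque": the same for the moment, N m; "gripper_width": finger opening in mm.
Only numpy, scipy, OpenCV 4.12 (cv2) and the standard library are available. Lean on these libraries where they do the work, as an engineer would, in place of code of your own. Each camera call takes 0.05 s, during which the arm holds its last target. There are 200 camera calls.

## Task

Start the sample warmer's timer by pushing the yellow plunger on the green timer box down through its full stroke and letting it spring back. Then put the tasting glass with the orange lid knob upright into the warmer's sprung ring and press it straight down until the ring is at the bottom of its travel; the warmer heats only while the ring is held down, so finish still holding the glass pressed down there, pushing on the glass and not on the ring. Leave the other glasses and the dish where they stand.

Things in the scene. Friction and masses are not known exactly. Their poses are not given: they have to be found in the camera images.
- glass_orange: Glass to warm: round blue bowl, fixed steel lid, ORANGE knob; 0.13-0.23 kg. Origin: centre of underside, z up. Bowl width 28 mm at foot, 50 at 8 mm up, 62 at 20, 64 (widest) at 30, 48 at 56. Lid 52 mm wide, 56 to 61 mm up. Knob: upright cylinder 28 mm wide, 61 to 91 mm up, rigid with the glass: pinch it from above in any direction to lift and press. Stands among the other lidded glasses.
- glass_white: Lidded blue tasting glass, identical in every size to glass_orange but with a WHITE knob. Not to be used; leave it standing where it is. Origin: centre of its underside, z up.
- glass_green: Lidded blue tasting glass, identical in every size to glass_orange but with a GREEN knob. Not to be used; leave it standing where it is. Origin: centre of its underside, z up.
- cradle_top (a point): Centre of the warmer's level steel ring, at its top face; moves down with it. Ring 72 mm outside, 50 mm inside, 8 mm thick, on springs; top 75 mm above the table at rest. A glass set in it rests centred by its round bowl, underside about 8 mm below this point. The warmer's flat top below lies 45 mm above the table; at full travel the glass still clears it by about 3 mm.
- cradle (a joint): How far the ring is pressed down, m: 0 at rest (up), 0.018 at its bottom stop. Springs need about 3.6 N to start and 14.4 N at the stop (600 N/m), the weight of glass and ring included; the glass alone hardly moves it, and it springs up when not held.
- warmer: The warmer's base: white square block 130 x 130 mm, 45 mm high, fixed to the table (its place and turn vary). Origin: centre of its underside, z up; the ring is centred over it.
- plunger_top (a point): Centre of the top face of the timer's yellow plunger head; moves down with it. Head: disc 36 mm across and 8 mm thick, top 86 mm above the table at rest, pushed straight down.
- plunger (a joint): How far the plunger is pushed in, m: 0 out (rest), 0.014 at its stop. Spring force 2 N at the start to 5.5 N at the stop; it springs back when let go.
- timer: Green timer box, 80 x 100 mm, 60 mm high, fixed to the table (place and turn vary). Origin: centre of its underside, z up; the plunger stands in the middle of its top.
- open_glass: Open blue tasting glass, bystander, 64 mm across, 60 mm high, standing beyond the timer and warmer. Origin: centre of its underside.
- dish: Small white ceramic dish, bystander, 64 mm across, 28 mm high. Origin: centre of its underside.
Things that resemble listed ones, but are neither listed nor needed, are in the scene too. There is more than one size of the timer; the one meant has the size given above. What is shaped like the glass_orange but red is not meant.

How it is judged (in metres and radians):
On the way, in this order (a step that is already met when the one before it is completed fails the run):
1. the timer plunger is pushed down through its full stroke (value of joint plunger above 0.0125 m), for 0.05 s.
2. the orange-knobbed glass sits upright in the ring and is pressed down to the bottom of its travel (value of joint cradle above 0.015 m and horizontal distance between glass_orange and cradle_top below 0.006 m and angle between glass_orange's own z axis and vertical below 0.15 rad and z of glass_orange in the frame of cradle_top between -0.016 and -0.003 m and contact force between glass_orange and cradle above 5 N and contact force between any of the fingers, the arm and glass_orange above 3 N and contact force between each of the fingers, the arm and cradle below 1 N), for 0.2 s.
At the end, for the whole second after the job is handed in: Orange-knobbed glass in the ring within 6 mm of centre, tilt < 0.15 rad, underside 3-16 mm below ring top, still (< 0.03 m/s); ring > 15 mm down, glass pushing it > 5 N; robot pushes glass > 3 N, ring < 1 N; plunger back within 3 mm of rest (all of step 2 and linear speed of glass_orange below 0.03 m/s and value of joint plunger below 0.003 m); the arm keeps its last pose, push and grip.
It fails at once if another lidded glass is moved more than 30 mm or tipped over (distance of any of glass_white, glass_green from where it was at the start of the episode above 0.03 m or angle between any of glass_white, glass_green's own z axis and vertical above 0.5 rad).
It fails at once if the open glass or the dish is moved more than 30 mm or tipped over (distance of any of open_glass, dish from where it was at the start of the episode above 0.03 m or angle between any of open_glass, dish's own z axis and vertical above 0.5 rad).
It also fails if it takes over 56 s, if anything falls off the work surface, if the arm or the gripper's body presses on something with over 40 N, if the wrist force passes 120 N, or if a joint passes its speed limit or range.

## Working session

There is one attempt and no reset: what is moved stays moved. The work goes in short steps, Python scripts to look and compute and a shell command to move; the robot and the scene stay as the last step left them, time stands still between calls to the robot, and variables do not carry over. Pictures are saved under pics/ and viewed, about 8 in all and at most 12, crops included, and the job is handed in when it is done.

```bash
mkdir -p pics
python3 - <<'E'
from workcell import telemetry, cams
import cv2
print(telemetry.state())
for n in ("scene","side"):
    f=cams.grab_frame(n); cv2.imwrite(f"pics/{n}0.png",f["pixels"][:,:,::-1]); print(n,f["mtx"],f["rvec"],f["tvec"])
E
```

```text
{'time_s': 0.0, 'qpos': array([ 7.41395973e+01,  1.83531961e+01,  8.97046247e+01, -1.39946417e-03,
        7.20414636e+01, -1.14723020e+00]), 'qvel': array([ 0.08654039, -0.0313064 ,  0.02933774, -0.00114779,  0.05005691,
       -0.07666194]), 'effort': array([-2.02390809e-03, -4.12467670e+01, -2.31972134e+01,  7.25764618e-02,
        4.55675845e-02, -1.34199249e-04]), 'ee_pos': array([145.93820482, 555.71961886, 235.11670347]), 'ee_rot': array([-1.79900709e+02, -6.57565127e-04,  1.65287260e+02]), 'force': array([0.02428988, 0.52646334, 0.02514325]), 'torque': array([-0.02706851,  0.03460735,  0.01508451]), 'gripper_width': 91.42643208288749}
scene [[519.10370159   0.         315.20166605]
 [  0.         519.10370159 203.34754528]
 [  0.           0.           1.        ]] [ 2.04967019  1.5610145  -0.53150102] [-122.01577758 -363.16330503 1613.16794041]
side [[499.18378843   0.         317.15378217]
 [  0.         499.18378843 197.35018519]
 [  0.           0.           1.        ]] [ 0.14702533 -2.86367193  1.2021601 ] [ 535.79400939  120.43778205 1269.0111531 ]
```

View pics/scene0.png

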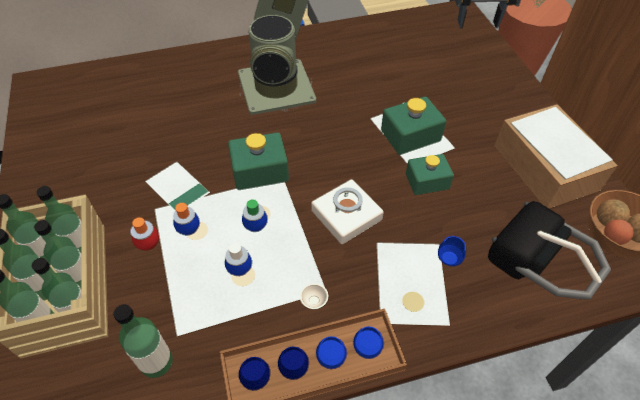

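View pics/side0.png

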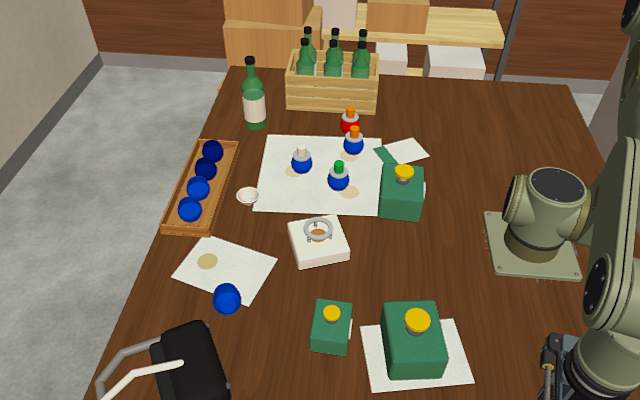

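The scene view shows three green timer boxes, at (258,158), (413,124) and (430,172). There is a blue glass with an orange knob at (184,220) and a red decoy at (144,235). The white- and green-knobbed glasses are at (237,260) and (254,215), and the warmer ring is at (347,200). I'll triangulate these and size the boxes.

```bash
cat > h.py <<'E'
import cv2, numpy as np
from workcell import telemetry, cams
def P(f):
    R=cv2.Rodrigues(np.array(f["rvec"],float))[0]; return np.array(f["mtx"])@np.c_[R,np.array(f["tvec"]).ravel()]
def tri(a,b,pa,pb):
    X=cv2.triangulatePoints(P(a),P(b),np.array(pa,float).reshape(2,1),np.array(pb,float).reshape(2,1)).ravel();X=X[:3]/X[3]
    e=[np.hypot(*(proj(f,X)-p)) for f,p in((a,pa),(b,pb))]
    return X,max(e)
def proj(f,X):
    q=P(f)@np.r_[X,1]; return q[:2]/q[2]
def onz(f,p,z):
    M=P(f); H=np.c_[M[:,0],M[:,1],M[:,2]*z+M[:,3]]; q=np.linalg.solve(H,[p[0],p[1],1]); return q[:2]/q[2]
def blobs(f,lo,hi,amin=25):
    h=cv2.cvtColor(f["pixels"],cv2.COLOR_RGB2HSV); m=cv2.inRange(h,np.array(lo),np.array(hi))
    n,_,s,c=cv2.connectedComponentsWithStats(m)
    return [(c[i].round(1).tolist(),s[i].tolist()) for i in range(1,n) if s[i][4]>=amin]
E
python3 - <<'E'
from h import *
import pickle
fs={n:cams.grab_frame(n) for n in("scene","side")}; pickle.dump(fs,open("f.pkl","wb"))
for n,f in fs.items():
    for c,lo,hi in(("yel",(21,150,120),(32,255,255)),("org",(5,170,150),(16,255,255)),("green",(70,80,30),(85,255,140)),("knobgreen",(50,150,80),(75,255,255))):
        print(n,c,[b for b in blobs(f,lo,hi,20)])
def big(f,x,y,w,h,k): return cv2.resize(f["pixels"][y:y+h,x:x+w,::-1],None,fx=k,fy=k,interpolation=cv2.INTER_CUBIC)
a=big(fs["scene"],120,80,340,215,2.3)
cv2.imwrite("pics/c1.png",a)
b=big(fs["side"],280,100,180,290,2); 
cv2.imwrite("pics/c2.png",b)
E
```

```text
scene yel [([416.3, 104.8], [408, 98, 18, 15, 208]), ([255.2, 141.1], [246, 134, 19, 16, 246]), ([432.1, 160.6], [426, 156, 13, 11, 117])]
scene org [([181.6, 207.8], [176, 203, 13, 13, 91]), ([138.7, 222.4], [132, 217, 15, 12, 109])]
scene green [([412.0, 123.9], [382, 97, 63, 56, 1599]), ([258.1, 157.9], [229, 133, 59, 54, 1659]), ([428.3, 172.8], [407, 154, 46, 40, 895]), ([238.8, 182.6], [236, 176, 7, 13, 32]), ([189.6, 195.3], [169, 184, 38, 24, 323])]
scene knobgreen [([254.1, 210.2], [251, 206, 7, 8, 26])]
side yel [([403.9, 171.0], [395, 164, 19, 15, 239]), ([331.3, 312.6], [323, 305, 18, 16, 227]), ([417.1, 319.6], [405, 308, 26, 24, 495])]
side org [([349.8, 113.4], [346, 108, 9, 10, 54]), ([354.0, 132.0], [350, 125, 10, 13, 72]), ([201.9, 141.8], [199, 139, 9, 8, 24]), ([228.1, 144.6], [219, 141, 18, 8, 74]), ([167.1, 208.0], [161, 194, 13, 29, 30]), ([185.7, 228.1], [162, 226, 46, 6, 88]), ([183.1, 232.7], [161, 229, 49, 8, 190])]
side green [([399.0, 180.8], [374, 146, 49, 57, 1360]), ([385.0, 215.8], [378, 209, 20, 10, 29]), ([330.8, 323.3], [310, 299, 42, 57, 1265]), ([414.2, 334.2], [380, 300, 68, 64, 2682]), ([384.1, 337.0], [381, 330, 8, 13, 30]), ([385.2, 350.5], [383, 344, 5, 14, 26])]
side knobgreen [([338.2, 166.3], [334, 160, 9, 14, 103])]
```

View pics/c1.png

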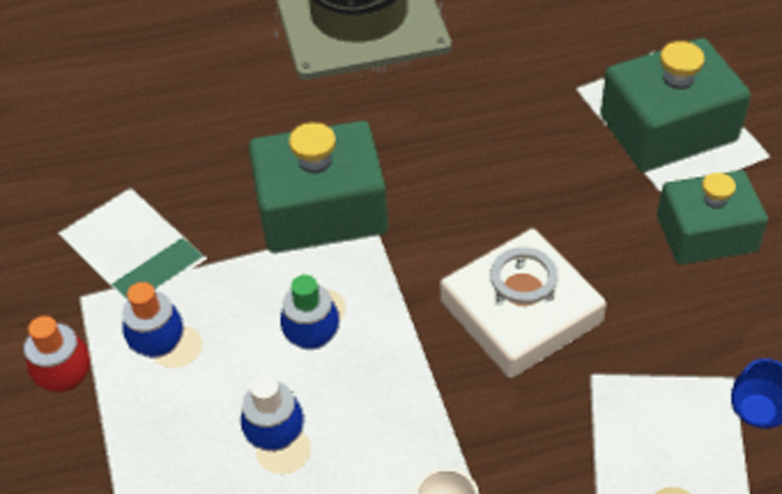

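View pics/c2.png

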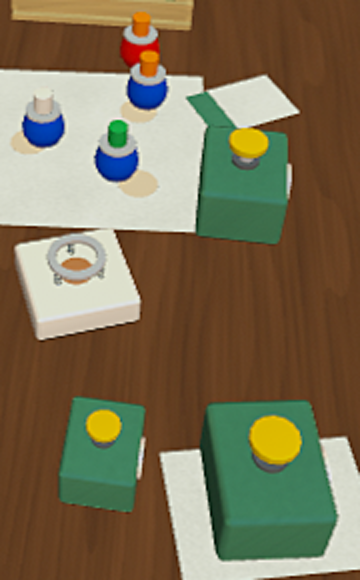

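Run:
```python
from h import *
import pickle
fs=pickle.load(open("f.pkl","rb")); a,b=fs["scene"],fs["side"]
np.set_printoptions(precision=1,suppress=True)
for n,p,q in(("A",(255.2,141.1),(403.9,171)),("B",(416.3,104.8),(417.1,319.6)),("C",(432.1,160.6),(331.3,312.6)),("orange",(181.6,207.8),(354,132)),("red",(138.7,222.4),(349.8,113.4)),("greenk",(254.1,210.2),(338.2,166.3))):
    print(n,*tri(a,b,p,q))
S=lambda x,y:(120+x/2.3,80+y/2.3); D=lambda x,y:(280+x/2,100+y/2)
for n,c,z in(("A",[(250,139),(370,123),(385,188),(262,209)],60),("B",[(603,68),(708,40),(749,92),(648,124)],60),("C",[(663,180),(745,172),(766,218),(676,232)],60)):
    X=np.array([onz(a,S(*p),z) for p in c]); print(n,X.tolist(),np.linalg.norm(X-np.roll(X,-1,0),axis=1))
for n,c in(("A",[(207,126),(287,131),(283,212),(200,203)]),("B",[(207,402),(322,402),(334,490),(218,493)]),("C",[(73,399),(145,405),(135,468),(62,462)])):
    X=np.array([onz(b,D(*p),60) for p in c]); print(n,X.tolist(),np.linalg.norm(X-np.roll(X,-1,0),axis=1))
# ring outer ellipse centre, both views
print("ring",*tri(a,b,S(523.5,276),D(76.5,258)), onz(a,S(523.5,276),75),onz(b,D(76.5,258),75))
# ring px segment: head widths
for f,ps in((a,((246,141),(265,141))),(b,((395,171),(414,171)))):
    print(np.linalg.norm(onz(f,ps[0],86)-onz(f,ps[1],86)))
for f,ps in((a,((408,105),(426,105))),(b,((405,320),(431,320)))): print(np.linalg.norm(onz(f,ps[0],115)-onz(f,ps[1],115)))
```

```text
A [ 325.  -119.5  114. ] 0.01067131847037212
B [310.  322.9 115.3] 0.06112838652055946
C [479.7 302.5  80.6] 0.1480129328514012
orange [ 459.8 -326.3   76.3] 1.17631174857183
red [ 475.9 -426.9   73.4] 2.1022472967585557
greenk [ 501.  -164.4   71.1] 1.8073593627397702
A [[250.63096441474028, -182.12320673972664], [262.76302186938574, -41.578155850761924], [367.1173315347485, -48.422155766306595], [360.8321715330446, -187.24033535355585]] [141.1 104.6 139.  110.3]
B [[247.54347290346342, 254.3271349478228], [234.7547102621664, 397.7392108070224], [334.3039889661484, 408.80295692406287], [352.1340963699415, 272.65922918200584]] [144.  100.2 137.3 106.2]
C [[439.6137538447072, 256.9827040650424], [453.1349799417086, 351.06213646016346], [522.6110918429537, 345.30261840327904], [514.7882387508115, 242.4880106900137]] [ 95.   69.7 103.1  76.6]
A [[372.77992711973246, -209.896658084078], [261.48227605677926, -211.14570120759478], [274.82824704244683, -50.14856448471911], [381.00663485664495, -55.22930369354039]] [111.3 161.5 106.3 154.9]
B [[370.42599865433283, 248.61736860655736], [247.03342194047758, 235.7026577233399], [243.0284332736329, 339.87037363843035], [358.9201709645641, 355.2182176374208]] [124.1 104.2 116.9 107.2]
C [[514.3021708527457, 259.84404641325676], [436.66947755485126, 259.36544647994253], [443.09265515998493, 335.92217671557955], [517.844813707358, 336.80882933976727]] [77.6 76.8 74.8 77. ]
ring [530.9  62.2  65.3] 0.43675850400465976 [539.   59.9] [529.3  70. ]
49.544825035954766
51.018705486274406
48.15499840555968
51.083721945510966
```

C at scene (430,172) is the one that fits: its top is about 75–80 x 100 mm and the head is at about z 81. A and B are about 105 x 140 with heads at about 114, so too large. Target plunger is at about (480,302). The target glass is the blue-bowled one at about (460,−326); the one at scene (144,235) has a red bowl.

```bash
python3 -m inch '[{"x":-3.23,"y":-1.34,"gripper":-1},{"x":-3.23,"y":-1.34,"gripper":-1},{"x":-3.23,"y":-1.34,"gripper":-1},{"x":-3.23,"y":-1.34,"gripper":-1},{"x":-3.23,"y":-1.34,"gripper":-1},{"x":-3.23,"y":-1.34,"gripper":-1},{"x":-3.23,"y":-1.34,"gripper":-1},{"x":-3.23,"y":-1.34,"gripper":-1},{"x":-3.23,"y":-1.34,"gripper":-1},{"x":-3.23,"y":-1.34,"gripper":-1},{"x":-3.23,"y":-1.34,"gripper":-1},{"x":-3.23,"y":-1.34,"gripper":-1}]' 20
python3 -m inch '[{},{},{}]'
cat >> h.py <<'E'
def delta(X,n=None,yaw=0):
    s=telemetry.state(); from scipy.spatial.transform import Rotation as Ro
    R=Ro.from_euler("xyz",s["ee_rot"],degrees=True).as_matrix(); print("ee",s["ee_pos"].round(1),s["ee_rot"].round(1)); print("tool shift cm",(R.T@(np.array(X)-s["ee_pos"])/10).round(2))
E
python3 - <<'E'
from h import *
f=cams.grab_frame("wrist"); cv2.imwrite("pics/w1.png",f["pixels"][:,:,::-1])
for b in blobs(f,(21,150,120),(32,255,255)): print(b, onz(f,b[0],86))
delta((480,302,235))
E
```

```text
ee [146.  556.  235.6] [-180.    -0.   165.3]
tool shift cm [-38.76 -16.08   0.07]invalid input
invalid input
```

View pics/w1.png

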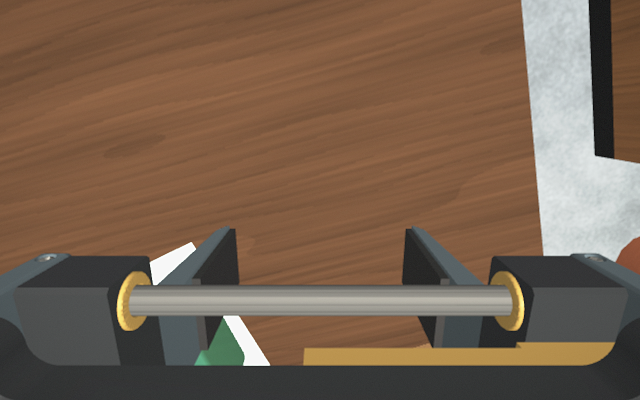

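The arm didn't move because the input was refused; the wrist view shows only table and the open fingers. I'll retry with every field given in each row.

```bash
python3 -m inch '[{"x":-3.23,"y":-1.34,"z":0,"yaw":0,"gripper":-1},{"x":-3.23,"y":-1.34,"z":0,"yaw":0,"gripper":-1},{"x":-3.23,"y":-1.34,"z":0,"yaw":0,"gripper":-1},{"x":-3.23,"y":-1.34,"z":0,"yaw":0,"gripper":-1},{"x":-3.23,"y":-1.34,"z":0,"yaw":0,"gripper":-1},{"x":-3.23,"y":-1.34,"z":0,"yaw":0,"gripper":-1},{"x":-3.23,"y":-1.34,"z":0,"yaw":0,"gripper":-1},{"x":-3.23,"y":-1.34,"z":0,"yaw":0,"gripper":-1},{"x":-3.23,"y":-1.34,"z":0,"yaw":0,"gripper":-1},{"x":-3.23,"y":-1.34,"z":0,"yaw":0,"gripper":-1},{"x":-3.23,"y":-1.34,"z":0,"yaw":0,"gripper":-1},{"x":-3.23,"y":-1.34,"z":0,"yaw":0,"gripper":-1}]' 20 && python3 -m inch '[{"x":0,"y":0,"z":0,"yaw":0,"gripper":-1},{"x":0,"y":0,"z":0,"yaw":0,"gripper":-1}]'
python3 - <<'E'
from h import *
f=cams.grab_frame("wrist"); cv2.imwrite("pics/w2.png",f["pixels"][:,:,::-1])
for b in blobs(f,(21,150,120),(32,255,255)): print(b, onz(f,b[0],86))
delta((480,302,235))
E
```

```text
time_s: 1.25
ee_pos: [481.2, 300.8, 235.9]
ee_rot: [180.0, -0.0, 165.3]
force: [1.5, -0.1, 0.8]
gripper_width: 14.3
time_s: 1.42
ee_pos: [481.0, 301.1, 235.6]
ee_rot: [-180.0, -0.0, 165.1]
force: [0.4, 1.0, 0.1]
gripper_width: 1.4
([286.6, 3.4], [265, 0, 45, 10, 303]) [320.5973983  316.35769901]
([320.8, 195.3], [302, 177, 38, 38, 1124]) [478.14583548 302.33731592]
ee [480.  301.9 235.6] [-1.800e+02 -1.000e-01  1.652e+02]
tool shift cm [0.   0.01 0.06]
```

Wrist measurement (478,302) agrees with the triangulation (480,302). Press now.

```bash
python3 -m inch '[{"x":0,"y":0,"z":3.1,"yaw":0,"gripper":-1},{"x":0,"y":0,"z":3.1,"yaw":0,"gripper":-1},{"x":0,"y":0,"z":3.1,"yaw":0,"gripper":-1},{"x":0,"y":0,"z":3.0,"yaw":0,"gripper":-1},{"x":0,"y":0,"z":0.7,"yaw":0,"gripper":-1},{"x":0,"y":0,"z":0.7,"yaw":0,"gripper":-1},{"x":0,"y":0,"z":0.4,"yaw":0,"gripper":-1},{"x":0,"y":0,"z":0,"yaw":0,"gripper":-1},{"x":0,"y":0,"z":0,"yaw":0,"gripper":-1}]'
```

```text
time_s: 2.22
ee_pos: [480.2, 302.9, 96.6]
ee_rot: [179.9, 0.0, 165.3]
force: [-3.5, 0.2, 4.8]
gripper_width: 0.4
```

```bash
python3 -m inch '[{"x":0,"y":0,"z":0.3,"yaw":0,"gripper":-1},{"x":0,"y":0,"z":0,"yaw":0,"gripper":-1},{"x":0,"y":0,"z":0,"yaw":0,"gripper":-1},{"x":0,"y":0,"z":0,"yaw":0,"gripper":-1}]'; python3 -m inch '[{"x":0,"y":0,"z":0.2,"yaw":0,"gripper":-1},{"x":0,"y":0,"z":0,"yaw":0,"gripper":-1},{"x":0,"y":0,"z":0,"yaw":0,"gripper":-1},{"x":0,"y":0,"z":0,"yaw":0,"gripper":-1}]'
```

```text
time_s: 2.55
ee_pos: [480.7, 303.0, 94.3]
ee_rot: [179.8, 0.1, 165.3]
force: [-4.1, 0.1, 8.0]
gripper_width: 0.4
time_s: 2.88
ee_pos: [480.7, 303.0, 94.1]
ee_rot: [179.8, 0.1, 165.3]
force: [-7.1, -1.7, 19.0]
gripper_width: 0.4
```

Plunger is at its stop: z 94.1 (expected 94) and the force jumped to 19 N. Release, then go over the warmer for a wrist look.

```bash
python3 -m inch '[{"x":0,"y":0,"z":-2.5,"yaw":0,"gripper":-1},{"x":0,"y":0,"z":-4,"yaw":0,"gripper":-1},{"x":0,"y":0,"z":-4,"yaw":0,"gripper":-1},{"x":0,"y":0,"z":-4,"yaw":0,"gripper":0.3},{"x":-1.37,"y":-2.75,"z":0,"yaw":0,"gripper":0.3},{"x":-1.37,"y":-2.75,"z":0,"yaw":0,"gripper":0.3},{"x":-1.37,"y":-2.75,"z":0,"yaw":0,"gripper":0.3},{"x":-1.37,"y":-2.75,"z":0,"yaw":0,"gripper":0.3},{"x":-1.37,"y":-2.75,"z":0,"yaw":0,"gripper":0.3},{"x":-1.37,"y":-2.75,"z":0,"yaw":0,"gripper":0.3},{"x":-1.37,"y":-2.75,"z":0,"yaw":0,"gripper":0.3},{"x":-1.37,"y":-2.75,"z":0,"yaw":0,"gripper":0.3}]'; python3 -m inch '[{"x":0,"y":0,"z":0,"yaw":0,"gripper":0.3},{"x":0,"y":0,"z":0,"yaw":0,"gripper":0.3},{"x":0,"y":0,"z":0,"yaw":0,"gripper":0.3}]'
python3 - <<'E'
from h import *
import pickle
f=cams.grab_frame("wrist"); pickle.dump(f,open("w3.pkl","wb")); cv2.imwrite("pics/w3.png",f["pixels"][:,:,::-1])
print(onz(f,(320,200),75))
E
```

```text
time_s: 3.88
ee_pos: [531.5, 59.9, 236.3]
ee_rot: [179.9, 0.3, 165.3]
force: [-0.0, 0.0, 0.7]
gripper_width: 57.1
time_s: 4.13
ee_pos: [530.8, 61.7, 235.7]
ee_rot: [179.9, 0.1, 165.3]
force: [-0.3, -0.2, 0.4]
gripper_width: 59.3
[535.38364745  60.46929468]
```

View pics/w3.png

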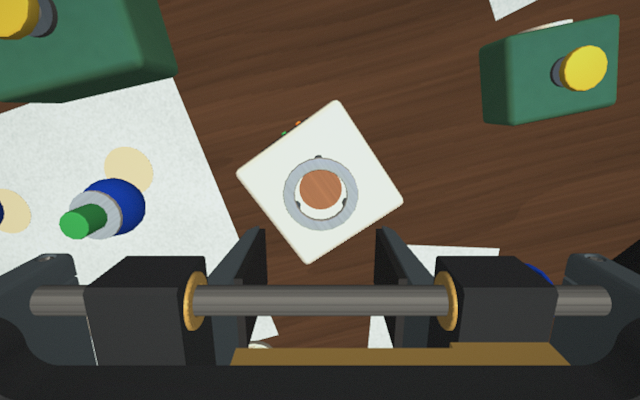

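The wrist view shows the ring centred near (320,193) on the white block. I'll fit it.

Run:
```python
from h import *
import pickle
f=pickle.load(open("w3.pkl","rb")); g=cv2.cvtColor(f["pixels"],cv2.COLOR_RGB2HSV)[150:240,275:370]
print(g[43,::5].tolist())
m=cv2.inRange(g,np.array((0,0,100)),np.array((179,60,200))); m=cv2.morphologyEx(m,cv2.MORPH_OPEN,np.ones((3,3)))
n,l,s,c=cv2.connectedComponentsWithStats(m); i=1+s[1:,4].argmax(); print(s[i])
cs,_=cv2.findContours((l==i).astype(np.uint8),cv2.RETR_CCOMP,cv2.CHAIN_APPROX_NONE)
for k in cs:
    if len(k)>30:
        e=cv2.fitEllipse(cv2.convexHull(k)); p=np.array(e[0])+(275,150); print(e,p,onz(f,p,75)); d=np.array([e[1][0]/2,0]); print("dia",np.linalg.norm(onz(f,p+d,75)-onz(f,p-d,75)))
fs=pickle.load(open("f.pkl","rb")); b=fs["side"]
# block centre from wrist corners z=45
X=np.array([onz(f,p,45) for p in((338,100),(403,202),(307,264),(237,173))]); print(X.mean(0),np.linalg.norm(X-np.roll(X,-1,0),axis=1))
```

```text
[[53, 9, 235], [53, 9, 235], [98, 20, 191], [98, 22, 189], [53, 10, 227], [12, 108, 181], [12, 135, 178], [12, 135, 174], [12, 133, 175], [12, 135, 176], [12, 135, 180], [12, 130, 172], [12, 133, 176], [12, 121, 181], [57, 10, 232], [96, 19, 191], [97, 23, 190], [56, 8, 236], [60, 8, 235]]
[   8    9   75   72 2135]
((44.914939880371094, 44.12702178955078), (71.19779205322266, 74.76590728759766), 101.05843353271484) [319.91493988 194.12702179] [529.78832363  61.86131453]
dia 67.45213832669779
((45.17940139770508, 43.87499237060547), (50.93556213378906, 53.18595504760742), 94.3111801147461) [320.1794014  193.87499237] [529.61430555  62.16627386]
dia 48.24574132093459
[530.82906941  63.05342304] [123.40180139 123.6607035  123.75122416 124.37573829]
```

```bash
python3 -m inch '[{"x":-0.25,"y":-3.28,"z":0,"yaw":0,"gripper":0.3},{"x":-0.25,"y":-3.28,"z":0,"yaw":0,"gripper":0.3},{"x":-0.25,"y":-3.28,"z":0,"yaw":0,"gripper":0.3},{"x":-0.25,"y":-3.28,"z":0,"yaw":0,"gripper":0.3},{"x":-0.25,"y":-3.28,"z":0,"yaw":0,"gripper":0.3},{"x":-0.25,"y":-3.28,"z":0,"yaw":0,"gripper":0.3},{"x":-0.25,"y":-3.28,"z":0,"yaw":0,"gripper":0.3},{"x":-0.25,"y":-3.28,"z":0,"yaw":0,"gripper":0.3},{"x":-0.25,"y":-3.28,"z":0,"yaw":0,"gripper":0.3},{"x":-0.25,"y":-3.28,"z":0,"yaw":0,"gripper":0.3},{"x":-0.25,"y":-3.28,"z":0,"yaw":0,"gripper":0.3},{"x":-0.25,"y":-3.28,"z":0,"yaw":0,"gripper":0.3}]'; python3 -m inch '[{"x":0,"y":0,"z":0,"yaw":0,"gripper":0.3},{"x":0,"y":0,"z":0,"yaw":0,"gripper":0.3},{"x":0,"y":0,"z":0,"yaw":0,"gripper":0.3}]'
python3 - <<'E'
from h import *
f=cams.grab_frame("wrist"); cv2.imwrite("pics/w4.png",f["pixels"][:,:,::-1])
for b in blobs(f,(5,170,90),(16,255,255)): print(b, onz(f,b[0],91),onz(f,b[0],80))
s=cams.grab_frame("scene"); cv2.imwrite("pics/s4.png",s["pixels"][:,:,::-1])
print([(b[0],b[1][4]) for b in blobs(s,(21,150,120),(32,255,255))])
E
```

```text
time_s: 5.18
ee_pos: [459.8, -327.2, 235.2]
ee_rot: [-180.0, 0.1, 165.4]
force: [0.5, 0.2, -0.4]
gripper_width: 59.0
time_s: 5.43
ee_pos: [459.8, -325.5, 234.9]
ee_rot: [180.0, 0.0, 165.3]
force: [0.7, -0.4, 1.3]
gripper_width: 59.1
([318.9, 199.6], [305, 183, 29, 34, 786]) [ 459.08943491 -326.494718  ] [ 461.93951269 -327.26403587]
([222.7, 240.2], [206, 223, 35, 37, 813]) [ 474.21987715 -423.13086034] [ 477.63792824 -427.527749  ]
[([416.2, 104.9], 212), ([255.3, 141.1], 246), ([432.1, 160.6], 117)]
```

View pics/w4.png

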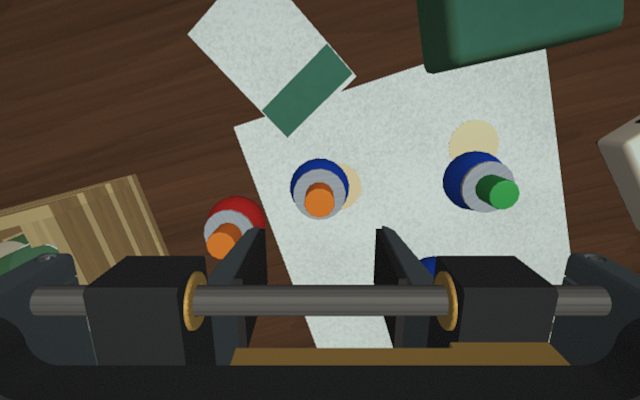

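Confirmed: the blue-bowled, orange-knobbed glass is at (319,200), the red decoy at (222,240), and the plunger is back out (same pixel as at the start). Grasp at (462,−327).

```bash
python3 -m inch '[{"x":-0.25,"y":-0.1,"z":3.2,"yaw":0,"gripper":0.3},{"x":0,"y":0,"z":3.2,"yaw":0,"gripper":0.3},{"x":0,"y":0,"z":3.2,"yaw":0,"gripper":0.3},{"x":0,"y":0,"z":3.2,"yaw":0,"gripper":0.3},{"x":0,"y":0,"z":1.0,"yaw":0,"gripper":0.3},{"x":0,"y":0,"z":1.0,"yaw":0,"gripper":0.3},{"x":0,"y":0,"z":0,"yaw":0,"gripper":0.3},{"x":0,"y":0,"z":0,"yaw":0,"gripper":0.3}]' 35; python3 -m inch '[{"x":0,"y":0,"z":0,"yaw":0,"gripper":-1},{"x":0,"y":0,"z":0,"yaw":0,"gripper":-1},{"x":0,"y":0,"z":0,"yaw":0,"gripper":-1},{"x":0,"y":0,"z":0,"yaw":0,"gripper":-1},{"x":0,"y":0,"z":0,"yaw":0,"gripper":-1},{"x":0,"y":0,"z":0,"yaw":0,"gripper":-1},{"x":0,"y":0,"z":0,"yaw":0,"gripper":-1}]' 35
```

```text
time_s: 6.2
ee_pos: [462.4, -328.5, 88.0]
ee_rot: [-180.0, 0.1, 165.3]
force: [0.6, -0.3, 0.8]
gripper_width: 59.2
time_s: 6.78
ee_pos: [461.7, -328.5, 87.4]
ee_rot: [-180.0, 0.0, 165.3]
force: [-0.4, -0.0, 2.1]
gripper_width: 27.5
```

```bash
python3 -m inch '[{"x":0,"y":0,"z":-2,"yaw":0,"gripper":-1},{"x":0,"y":0,"z":-3.5,"yaw":0,"gripper":-1},{"x":0,"y":0,"z":-3.7,"yaw":0,"gripper":-1},{"x":0,"y":0,"z":-3.5,"yaw":0,"gripper":-1},{"x":0,"y":0,"z":-2,"yaw":0,"gripper":-1},{"x":0.14,"y":1.5,"z":0,"yaw":0,"gripper":-1},{"x":0.24,"y":2.8,"z":0,"yaw":0,"gripper":-1},{"x":0.24,"y":3,"z":0,"yaw":0,"gripper":-1},{"x":0.24,"y":3,"z":0,"yaw":0,"gripper":-1},{"x":0.24,"y":3,"z":0,"yaw":0,"gripper":-1}]'; python3 -m inch '[{"x":0.24,"y":3,"z":0,"yaw":0,"gripper":-1},{"x":0.24,"y":3,"z":0,"yaw":0,"gripper":-1},{"x":0.24,"y":3,"z":0,"yaw":0,"gripper":-1},{"x":0.24,"y":3,"z":0,"yaw":0,"gripper":-1},{"x":0.24,"y":3,"z":0,"yaw":0,"gripper":-1},{"x":0.24,"y":3,"z":0,"yaw":0,"gripper":-1},{"x":0.24,"y":3,"z":0,"yaw":0,"gripper":-1},{"x":0.24,"y":3,"z":0,"yaw":0,"gripper":-1},{"x":0.15,"y":2.2,"z":0,"yaw":0,"gripper":-1},{"x":0,"y":0,"z":0,"yaw":0,"gripper":-1},{"x":0,"y":0,"z":0,"yaw":0,"gripper":-1},{"x":0,"y":0,"z":0,"yaw":0,"gripper":-1}]'
python3 - <<'E'
from h import *
import pickle
o={}
for n in("scene","side","wrist"):
    f=o[n]=cams.grab_frame(n); print(n,blobs(f,(5,170,90),(16,255,255)))
pickle.dump(o,open("f5.pkl","wb"))
a=o["scene"]["pixels"][60:360,200:480,::-1]; b=o["side"]["pixels"][60:360,220:420,::-1]
cv2.imwrite("pics/c5.png",cv2.resize(np.hstack([a,b]),None,fx=1.65,fy=1.65,interpolation=cv2.INTER_CUBIC))
delta((529.7,62,235)); print(telemetry.state()["force"])
E
```

```text
time_s: 7.62
ee_pos: [483.5, -194.7, 232.1]
ee_rot: [179.9, -0.2, 165.3]
force: [0.8, -0.4, -1.4]
gripper_width: 27.6
time_s: 8.62
ee_pos: [530.1, 61.6, 232.7]
ee_rot: [-179.9, -0.1, 165.3]
force: [-0.9, -0.1, -1.8]
gripper_width: 27.4
scene [([350.4, 155.7], [345, 148, 13, 17, 186]), ([139.1, 224.6], [132, 217, 15, 16, 163])]
side [([92.0, 28.0], [88, 16, 9, 23, 36]), ([360.3, 246.5], [84, 66, 500, 334, 33712]), ([349.6, 113.3], [346, 108, 9, 10, 58]), ([297.5, 124.5], [289, 111, 17, 24, 131]), ([228.2, 144.7], [219, 141, 18, 8, 97]), ([612.4, 308.7], [562, 187, 78, 213, 4903]), ([306.5, 215.8], [301, 214, 14, 5, 34]), ([422.7, 245.0], [419, 240, 7, 12, 31]), ([359.9, 250.3], [357, 243, 6, 15, 27]), ([611.0, 249.6], [608, 244, 7, 10, 26]), ([483.0, 251.3], [478, 247, 11, 10, 50]), ([426.9, 254.8], [421, 250, 11, 11, 46]), ([377.3, 261.9], [374, 255, 8, 15, 43]), ([405.2, 275.4], [402, 271, 7, 8, 25]), ([599.2, 278.0], [593, 274, 11, 9, 38]), ([558.4, 287.4], [554, 280, 9, 17, 50]), ([524.6, 286.4], [521, 283, 8, 9, 28]), ([375.1, 291.1], [372, 285, 6, 13, 34]), ([563.0, 304.0], [560
[... 241 characters left out ...]
 [552, 327, 16, 17, 75]), ([126.7, 367.9], [106, 350, 46, 42, 396]), ([260.7, 357.9], [258, 350, 7, 20, 41]), ([357.7, 386.4], [346, 364, 20, 36, 171]), ([487.2, 380.5], [484, 371, 7, 19, 43]), ([140.6, 389.0], [112, 374, 49, 26, 433]), ([584.5, 387.2], [580, 378, 10, 21, 59]), ([342.0, 387.9], [336, 382, 14, 14, 64]), ([400.4, 394.3], [367, 383, 64, 17, 319]), ([459.9, 391.0], [444, 384, 32, 16, 196]), ([270.2, 393.4], [267, 388, 7, 12, 29]), ([436.0, 393.1], [431, 388, 12, 12, 71]), ([492.6, 394.5], [485, 388, 14, 12, 60])]
wrist [([320.1, 262.4], [292, 234, 57, 51, 2370])]
ee [530.6  60.8 233.5] [-180.    -0.   165.2]
tool shift cm [ 0.12  0.09 -0.15]
[-0.50710021 -0.90986813 -1.13336768]
```

View pics/c5.png

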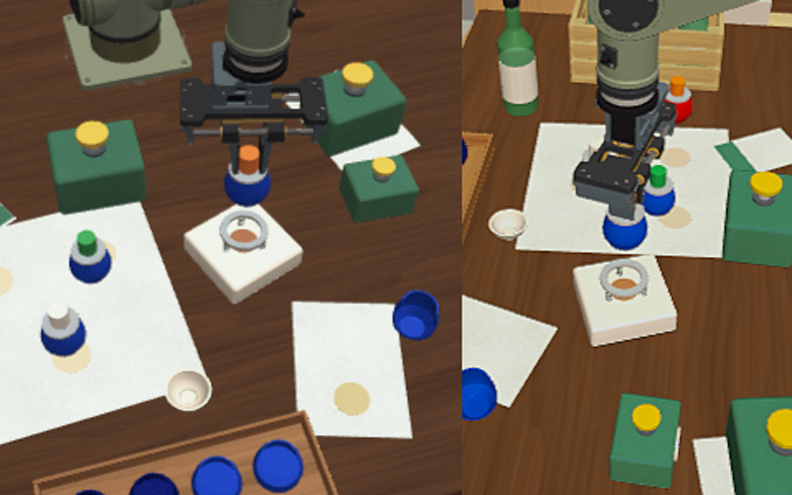

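The glass is held upright above the ring: bowl at crop (247,185) in the scene view and (625,230) in the side view. I'll check the bowl centre against the TCP numerically.

Run:
```python
from h import *
import pickle
o=pickle.load(open("f5.pkl","rb")); c=[]
for n,r in(("scene",(320,140,390,220)),("side",(260,150,350,225))):
    f=o[n]; g=cv2.cvtColor(f["pixels"],cv2.COLOR_RGB2HSV); m=cv2.inRange(g,np.array((105,120,30)),np.array((130,255,255)))
    M=np.zeros_like(m); M[r[1]:r[3],r[0]:r[2]]=m[r[1]:r[3],r[0]:r[2]]
    k,l,s,cc=cv2.connectedComponentsWithStats(M); i=1+s[1:,4].argmax(); print(n,s[i])
    ys,xs=np.nonzero(l==i); w=[(xs[ys==y].min(),xs[ys==y].max()) for y in np.unique(ys)]
    # predicted silhouette columns for glass centred on candidates
    prof=np.array([(0,14),(8,25),(20,31),(30,32),(44,29),(56,24)])
    t=np.linspace(0,2*np.pi,72)
    for dx in(-6,-3,0,3,6):
        for dy in(-3,0,3):
            pts=np.array([proj(f,(530.6+dx+rr*np.cos(a),61+dy+rr*np.sin(a),233.5-87+h)) for h,rr in prof for a in t])
            if (n=="side" and dy==0) or (n=="scene" and dx==0) : print(dx,dy,pts.min(0).round(1),pts.max(0).round(1))
```

```text
scene [336 165  28  20 340]
0 -3 [333.5 154.2] [361.9 184.6]
0 0 [334.8 153.9] [363.2 184.4]
0 3 [336.1 153.7] [364.4 184.1]
side [305 191  27  20 350]
-6 0 [307.  180.9] [335.1 211. ]
-3 0 [305.7 180.8] [333.8 210.9]
0 0 [304.4 180.7] [332.5 210.8]
3 0 [303.1 180.6] [331.2 210.7]
6 0 [301.8 180.5] [329.9 210.6]
```

The bowl is centred on the TCP within about 2 mm and its height fits. Lower to just above seating.

```bash
python3 -m inch '[{"x":0.05,"y":0.05,"z":1.5,"yaw":0,"gripper":-1},{"x":0.05,"y":0.05,"z":2,"yaw":0,"gripper":-1},{"x":0,"y":0,"z":2,"yaw":0,"gripper":-1},{"x":0,"y":0,"z":1.2,"yaw":0,"gripper":-1},{"x":0,"y":0,"z":0.5,"yaw":0,"gripper":-1},{"x":0,"y":0,"z":0.4,"yaw":0,"gripper":-1},{"x":0,"y":0,"z":0.3,"yaw":0,"gripper":-1},{"x":0,"y":0,"z":0,"yaw":0,"gripper":-1},{"x":0,"y":0,"z":0,"yaw":0,"gripper":-1},{"x":0,"y":0,"z":0,"yaw":0,"gripper":-1}]' 50
python3 - <<'E'
from h import *
import pickle
o={}
for n in("scene","side"): o[n]=cams.grab_frame(n)
pickle.dump(o,open("f6.pkl","wb"))
a=o["scene"]["pixels"][130:250,280:410,::-1]; b=o["side"]["pixels"][160:280,255:385,::-1]
cv2.imwrite("pics/c6.png",cv2.resize(np.hstack([a,b]),None,fx=3,fy=3,interpolation=cv2.INTER_CUBIC))
E
```

```text
time_s: 9.6
ee_pos: [530.8, 63.0, 155.7]
ee_rot: [180.0, 0.1, 165.3]
force: [0.9, 0.2, -1.3]
gripper_width: 27.0
```

View pics/c6.png

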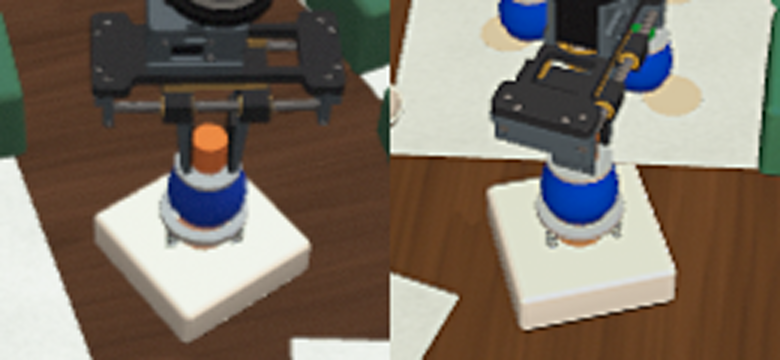

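The glass is just above or in the ring (scene bowl centre 207 against ring 204, side 580 against 581), so it sits about 2 mm off in +y. Correct that, then press gradually.

```bash
python3 -m inch '[{"x":0,"y":-0.2,"z":0,"yaw":0,"gripper":-1},{"x":0,"y":0,"z":0.3,"yaw":0,"gripper":-1},{"x":0,"y":0,"z":0.3,"yaw":0,"gripper":-1},{"x":0,"y":0,"z":0.2,"yaw":0,"gripper":-1},{"x":0,"y":0,"z":0,"yaw":0,"gripper":-1},{"x":0,"y":0,"z":0,"yaw":0,"gripper":-1}]' 50;  python3 -m inch '[{"x":0,"y":0,"z":0.3,"yaw":0,"gripper":-1},{"x":0,"y":0,"z":0.3,"yaw":0,"gripper":-1},{"x":0,"y":0,"z":0.2,"yaw":0,"gripper":-1},{"x":0,"y":0,"z":0,"yaw":0,"gripper":-1},{"x":0,"y":0,"z":0,"yaw":0,"gripper":-1}]'
```

```text
time_s: 10.2
ee_pos: [530.7, 61.2, 147.6]
ee_rot: [180.0, 0.1, 165.3]
force: [1.0, 0.4, 5.1]
gripper_width: 26.9
time_s: 10.62
ee_pos: [530.8, 61.1, 140.2]
ee_rot: [179.9, 0.1, 165.3]
force: [-0.4, -0.0, 8.1]
gripper_width: 27.2
```

```bash
python3 -m inch '[{"x":0,"y":0,"z":0.3,"yaw":0,"gripper":-1},{"x":0,"y":0,"z":0,"yaw":0,"gripper":-1},{"x":0,"y":0,"z":0,"yaw":0,"gripper":-1},{"x":0,"y":0,"z":0,"yaw":0,"gripper":-1}]';  python3 -m inch '[{"x":0,"y":0,"z":0.2,"yaw":0,"gripper":-1},{"x":0,"y":0,"z":0,"yaw":0,"gripper":-1},{"x":0,"y":0,"z":0,"yaw":0,"gripper":-1},{"x":0,"y":0,"z":0,"yaw":0,"gripper":-1}]'
```

```text
time_s: 10.95
ee_pos: [530.8, 61.1, 137.5]
ee_rot: [179.9, 0.2, 165.3]
force: [-1.0, 0.1, 10.2]
gripper_width: 27.2
time_s: 11.28
ee_pos: [530.9, 61.1, 135.7]
ee_rot: [179.9, 0.2, 165.3]
force: [-0.9, -0.3, 12.6]
gripper_width: 27.1
```

```bash
python3 -m inch '[{"x":0,"y":0,"z":0.2,"yaw":0,"gripper":-1},{"x":0,"y":0,"z":0,"yaw":0,"gripper":-1},{"x":0,"y":0,"z":0,"yaw":0,"gripper":-1},{"x":0,"y":0,"z":0,"yaw":0,"gripper":-1},{"x":0,"y":0,"z":0,"yaw":0,"gripper":-1},{"x":0,"y":0,"z":0,"yaw":0,"gripper":-1}]'
python3 - <<'E'
from h import *
o={}
for n in("scene","side"): o[n]=cams.grab_frame(n)
a=o["scene"]["pixels"][130:250,280:410,::-1]; b=o["side"]["pixels"][160:280,255:385,::-1]
cv2.imwrite("pics/c7.png",cv2.resize(np.hstack([a,b]),None,fx=3,fy=3,interpolation=cv2.INTER_CUBIC))
print(telemetry.state()["force"],telemetry.state()["ee_pos"]); print(blobs(o["scene"],(21,150,120),(32,255,255)))
E
```

```text
time_s: 11.78
ee_pos: [531.1, 61.1, 134.9]
ee_rot: [179.9, 0.2, 165.3]
force: [-2.2, 0.1, 17.8]
gripper_width: 27.3
[-2.26140277 -0.39779436 18.46952023] [531.11947966  61.10929292 134.88368407]
[([416.2, 104.8], [408, 98, 18, 15, 209]), ([255.2, 141.1], [246, 134, 19, 16, 245]), ([432.1, 160.6], [426, 156, 13, 11, 117])]
```

View pics/c7.png

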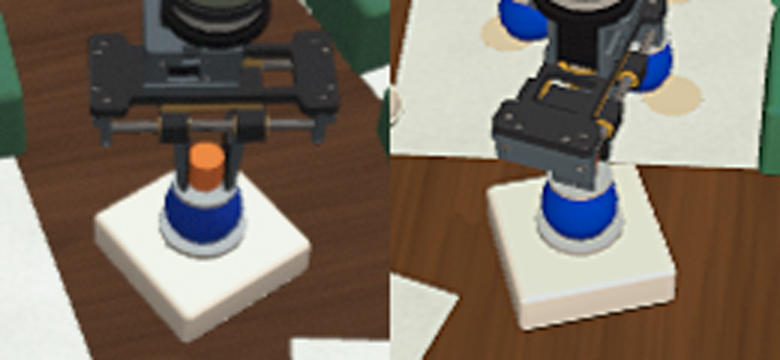

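The glass is upright and centred, the ring is down near the block, the force has jumped as at a stop, and the plunger is at its rest pixel. Hand in.

```bash
python3 -c "
from workcell import env,telemetry
env.job_done(); s=telemetry.state(); print(s['time_s'],s['ee_pos'],s['force'],s['gripper_width'])"
```

```text
the job is handed in; nothing more can be done
the job is handed in; nothing more can be done
```

I pushed the plunger on the 80 x 100 mm timer box to its stop and let it go. I then set the orange-knobbed glass in the warmer's ring and pressed it to the bottom, and the gripper is still holding it there. The job is handed in at about 12 s on the robot's clock. No verdict was given, and no state could be read after the hand-in.

- **Plunger:** it stopped at TCP height 94.1 mm (94 expected), with the force jumping to 19 N. Afterwards its head was back at its starting pixel.
- **Glass:** in the last picture it stood upright and centred in the ring, by eye within about 2 mm. TCP height had fallen from about 155 to 134.9 mm, against about 136 mm expected at full travel.
- **Push:** the force settled at 18 N, and on the last 2 mm step the tool moved only 0.8 mm, which fits the bottom stop.
- **Bystanders:** the path kept clear of the other glasses and the dish, and I saw no sign that any had moved. I did not measure their final positions.

Two checks were off:
- My first move command was refused for its format, with no motion.
- The scene camera put the ring centre up to 10 mm away from the side and wrist views, so I used the wrist fit and corrected 2 mm in y just before pressing.

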